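# Shift the bench polisher into third speed

## Robot

A 6-joint arm with a two-finger parallel gripper is mounted at the origin on the work surface. World frame = base frame: x ahead of the robot, y to its left, z up, the work surface at z = 0. Lengths are in m, angles in rad, forces in N, time in s.
With the tool pointing down it reaches from about 0.425 to 0.95 m from the base axis. Payload 3.5 kg.
Tool frame: the origin (TCP) lies at the very end of the fingers, on their centre line; the grasp point (between the pads) lies 19 mm behind it; z points along the fingers, y is the line along which they close (so a half turn about z gives the same grasp; the last joint's range is limited). The gripper opens to 85 mm and grips with 20 to 120 N. Pads are 22 mm wide; open, the fingers measure 114 mm over their backs; the gripper's body (76 mm by 85 mm) begins 54 mm behind the grasp point. The pads swing forward as they close: fully open they stand 13 mm farther back than shut.
Start: joints at [-0.15, 0.286, 1.577, -0, 1.279, -0.15], TCP at [0.675, 0, 0.231] pointing down, gripper open.
Joint ranges: [-2.77, 2.77], [-0.9, 2.22], [0.21, 2.48], [-1.53, 4.67], [0.24, 2.81], [-2.84, 2.84]. Speed limits (rad/s): [2.79, 2.79, 3.14, 3.14, 3.14, 3.14].

## Interface

Orientations are given as a unit quaternion [x, y, z, w].
In Python, from plant import ctrl gives the robot as it stands.
- The arm moves only by the tool carry_out, never from a script. Its argument "deltas" is one flat list of numbers, 6 for each row, row after row: the shift along the tool's x, y, z in m, then the turn, a rotation vector about the tool's x, y, z in rad. A call has 1 to 5 rows; each row is the pose to reach, as a shift and turn from the pose commanded when the call began, along the tool's axes at that moment; what a row does not reach only later rows make up. A row lasts 1/8 s, in which the tool goes at most 62.5 mm and 10.7 degrees, less where a joint would pass 70% of its speed; a pose out of reach is approached as far as the arm can. A call with a gripper value outside its range is refused whole. "grip" is the opening in per cent of the stroke, from 0 (shut) to 100 (fully open), set as the call begins (left out, the last holds). The fingers move at their own pace and stop on an object; "grip_force" is the grip in N (left out, the last holds). Time passes only in rows, so rows that repeat a pose let the fingers close. It gives the time, the measured TCP pose, the force, the opening and the grip force at its end, in the units of the state.
- ctrl.get_state(): the state, without advancing time (a new reading comes with each control period).
- ctrl.read_camera(name): name is "scene" or "side" or "wrist"; returns (picture, depth): 384x512x3 uint8, red, green, blue; 384x512 float32, m along the optical axis (not along the pixel's ray), 0 where there is no reading.
- ctrl.camera_model(name): a dict with "intrinsics" (3x3 intrinsics, pixels), "extrinsics" (4x4, takes a point from world to camera coordinates); the wrist camera has in their place "hand_eye" (4x4, takes a point from camera to tool coordinates, whose origin is the TCP and whose axes are the flange's). Camera axes: x right, y down, z forward; pixel columns grow to the right and rows downward; lengths in m; the calibration is good to about 2 mm. A picture is of the moment at which its call begins: read the wrist's pose just before it. camera_model takes no time and is no camera call.
- ctrl.sign_off(): hands the job in; it is judged then, once.
Trained networks look in the newest picture that a camera, given by its name, has taken for a name from the list of things; names that differ only in an ending like _2 or _b are one class to them, and where a whole thing is asked for, a point or a joint stands for the part that bears it (a point fixed in the world has none). Each returns a list of dicts, best first, with "score" (0 to 1); they miss things now and then, are a little off and sometimes report something else, mostly with a low value. They report only what shows in the picture. A call takes as long as a camera call.
- ctrl.find_in(camera, query): "uv" ([column, row] in pixels, amid what is visible of it).
The state is a dict: "time": time; "qpos": joint angles; "dq": joint speeds; "joint_efforts": joint torques, N m; "eef_pos": TCP position; "tcp_rot": TCP orientation; "contact_force": force on the tool from outside, world axes, zero at the start; "wrist_torque": the same for the moment, N m; "opening": opening from 0.0 (shut) to 1.0 (fully open); "finger_force": force on a finger pad.
Only numpy, scipy, OpenCV 4.12 (cv2) and the standard library are available. Lean on these libraries where they do the work, as an engineer would, in place of code of your own. Each camera call takes 0.05 s, during which the arm holds its last target. There are 200 camera calls.

## Task

Set the bench polisher to its third speed: push its red-knobbed gearstick along its slot to the neutral cross-lane, then across, then forward until it is fully home in the slot marked with three dots, and leave it there. Only push the knob with the fingertips or the outside of the fingers, with moderate force; do not take it between the fingers, and leave everything else on the bench where it is.

Things in the scene. Friction and masses are not known exactly. Their poses are not given: they have to be found in the camera images.
- polisher: bench polisher bolted down, yawed up to 20 degrees: green gearbox 170 x 150 mm with a gate plate on top; grey motor on its left (+y) to 235 mm from the origin, top 108 mm above the bench; cream wheel, 120 mm in diameter, on its right (-y) to 174 mm, top 126 mm up. Origin: on the bench under the gearbox's centre; x forward (away from the robot), y left, z up
- gate (a point): centre of the H-shaped gate, on the aluminium plate's upper face, 100 mm over the polisher's origin, same axes. Two legs along x, 19.5 mm left and right, 16 mm wide, joined halfway by a neutral cross-lane along y, 18 mm wide, corners rounded. Slots: first = left forward (1 black dot at its end), second = left backward (2 dots), third = right forward (3), fourth = right backward (4)
- third_dots (a point): middle of the row of three black dots on the gate plate just past the forward end of the third slot: 43 mm forward and 22 mm right of the gate's centre, on the plate's upper face
- knob (a point): centre of the gearstick's red ball knob, 36 mm in diameter, fixed on a steel stick 10 mm thick that passes through the gate. The stick tilts about a pivot 35 mm above the bench over the polisher's origin; pivot to knob centre is 135 mm (knob 170 mm above the bench when upright, about 157 mm when tilted fully both ways). z runs along the stick
- shift_across (a joint): sideways tilt of the stick, rad: -0.32 fully left, 0 middle, +0.32 fully right (polisher's -y), knob then 42 mm to the side. Moves only while the stick is in the cross-lane (shift_fore within about 0.07 of 0); in the legs it stays beyond 0.27 either way. Stays where left (friction, about 1.5 N at the knob). Starts in the left leg
- shift_fore (a joint): fore-and-aft tilt of the stick, rad: -0.32 fully backward (polisher's -x), 0 neutral, +0.32 fully forward (its +x), a firm stop, knob then 42 mm out. Moves freely along a leg only. Stays where left (friction, about 1.5 N at the knob). Starts anywhere along the left leg
- mallet: bystander: wooden mallet lying flat, head a block 75 x 130 x 70 mm, handle 200 mm long; origin on the bench under the middle of its length
- screwdriver: bystander: blue-handled screwdriver lying on the bench; origin under its middle
- glue: bystander: yellow glue bottle with orange cap, 56 mm in diameter, 150 mm high, standing; origin at the centre of its underside
- wax: bystander: round jar of wax with a steel cap, 66 mm in diameter, 50 mm high, standing on the robot's side of the polisher; origin at the centre of its underside
- bar: bystander: dark red bar of polishing compound, 30 x 85 x 30 mm, lying on the robot's side of the polisher; origin at the centre of its underside
- drawer_knob: bystander: small turned wooden drawer knob, 40 mm in diameter, 38 mm high, standing beyond the polisher; origin at the centre of its underside
- offcut: bystander: pale wooden offcut, 50 x 110 x 25 mm, lying beyond the polisher; origin at the centre of its underside

How it is judged:
By the outcome, as a careful person would: the job done as asked, in the order asked, and still so for the second after the job is handed in, with the robot touching nothing.
It also fails if it takes over 70 s, if anything falls off the work surface, if the arm or the gripper's body presses on something with over 40 N, if the wrist force passes 120 N, or if a joint passes its speed limit or range.

## Working session

There is one attempt and no reset: what is moved stays moved. The work goes in short steps, Python scripts to look and compute and a tool call to move; the robot and the scene stay as the last step left them, time stands still between calls to the robot, and variables do not carry over. Pictures are saved under pics/ and viewed, at most 10 in all, crops included, and the job is handed in when it is done.

Besides the shell and the picture viewer there is one more tool, called as a command line: name --argument value ..., lists and objects as JSON in quotes. carry_out: Moves the arm, as the interface text tells. Its arguments: {"type":"object","properties":{"deltas":{"type":"array"},"grip":{"type":"number"},"grip_force":{"type":"number"}},"required":["deltas"]}

```bash
mkdir -p pics
cat > h.py <<'E'
import numpy as np, cv2
from plant import ctrl
from scipy.spatial.transform import Rotation as R
def cam2world(name):
    m=ctrl.camera_model(name)
    if name=="wrist":
        s=ctrl.get_state(); T=np.eye(4); T[:3,:3]=R.from_quat(s["tcp_rot"]).as_matrix(); T[:3,3]=s["eef_pos"]
        return np.array(m["intrinsics"]),T@np.array(m["hand_eye"])
    return np.array(m["intrinsics"]),np.linalg.inv(np.array(m["extrinsics"]))
def cloud(name):
    K,T=cam2world(name); im,d=ctrl.read_camera(name)
    v,u=np.mgrid[:384,:512]; P=np.stack([(u-K[0,2])/K[0,0]*d,(v-K[1,2])/K[1,1]*d,d],-1)
    W=P@T[:3,:3].T+T[:3,3]; W[d==0]=np.nan
    return im,W,K,T
def sphere(P,r=.018):
    # fit with fixed radius
    from scipy.optimize import least_squares
    f=lambda c:np.linalg.norm(P-c,axis=1)-r
    s=least_squares(f,np.median(P,0)-[0,0,.01],loss="soft_l1",f_scale=.002); return s.x,np.sqrt(np.mean(s.fun**2))
E
python3 - <<'E'
from h import *
s=ctrl.get_state();print({k:np.round(v,3) for k,v in s.items()})
ims=[]
for n in ["scene","side"]:
    im,W,K,T=cloud(n); ims.append(im)
    print(n,T[:3,3].round(2))
    for q in ["knob","third_dots","gate","polisher","glue","mallet"]:
        for r in ctrl.find_in(n,q)[:2]:
            u,v=np.round(r["uv"]).astype(int); print(q,round(r["score"],2),u,v,W[v,u].round(3))
    hsv=cv2.cvtColor(im,cv2.COLOR_RGB2HSV)
    m=((hsv[...,0]<6)|(hsv[...,0]>174))&(hsv[...,1]>150)&(hsv[...,2]>90)&(W[...,2]>.12)
    P=W[m]; print("red",len(P)); 
    if len(P)>20: print(sphere(P))
    # plate
    m=(abs(W[...,2]-.1)<.004)&(hsv[...,1]<50); P=W[m]; print("plate",len(P),cv2.minAreaRect((P[:,:2]*1000).astype(np.float32)))
cv2.imwrite("pics/a.png",cv2.resize(np.vstack(ims)[...,::-1],(400,600)))
for n,i in zip("ab",ims): cv2.imwrite(f"pics/{n}1.png",cv2.resize(i[...,::-1],(800,600)))
E
```

```text
{'time': np.float64(0.0), 'qpos': array([-0.15 ,  0.287,  1.578, -0.   ,  1.279, -0.15 ]), 'dq': array([-0.   ,  0.001,  0.002,  0.001, -0.   , -0.   ]), 'joint_efforts': array([-0.0000e+00, -4.0598e+01, -2.9263e+01, -0.0000e+00,  6.0000e-03,
        0.0000e+00]), 'eef_pos': array([0.674, 0.   , 0.23 ]), 'tcp_rot': array([ 0.707,  0.707, -0.001, -0.001]), 'contact_force': array([-0.591, -0.421,  0.222]), 'wrist_torque': array([-0.042, -0.031,  0.036]), 'finger_force': np.float64(0.0), 'opening': np.float64(1.003)}
scene [1.64 0.35 1.06]
third_dots 0.86 298 224 [0.664 0.14  0.101]
gate 0.77 300 228 [0.667 0.149 0.087]
polisher 0.92 299 228 [0.672 0.146 0.09 ]
mallet 0.73 144 169 [ 0.521 -0.572  0.073]
red 88
(array([0.61808454, 0.13676078, 0.1686949 ]), np.float64(1.0347619960707983))
plate 1459 ((174.81719970703125, -496.02685546875), (2034.46240234375, 1985.2020263671875), 14.057499885559082)
side [-0.38  0.86  0.95]
third_dots 0.73 220 219 [0.542 0.179 0.084]
gate 0.86 218 219 [0.546 0.186 0.085]
glue 0.56 150 262 [0.503 0.484 0.087]
mallet 0.85 366 172 [ 0.435 -0.584  0.047]
red 48
(array([0.62275056, 0.13575781, 0.16008249]), np.float64(0.002387620091795614))
plate 1431 ((421.79327392578125, -376.2542724609375), (966.8216552734375, 2189.979736328125), 0.18990477919578552)
```

View pics/a1.png

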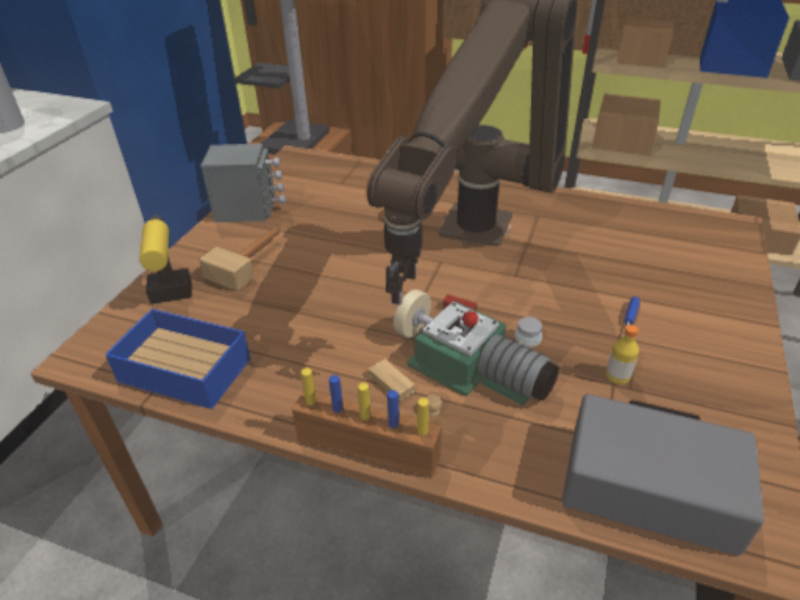

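View pics/b1.png

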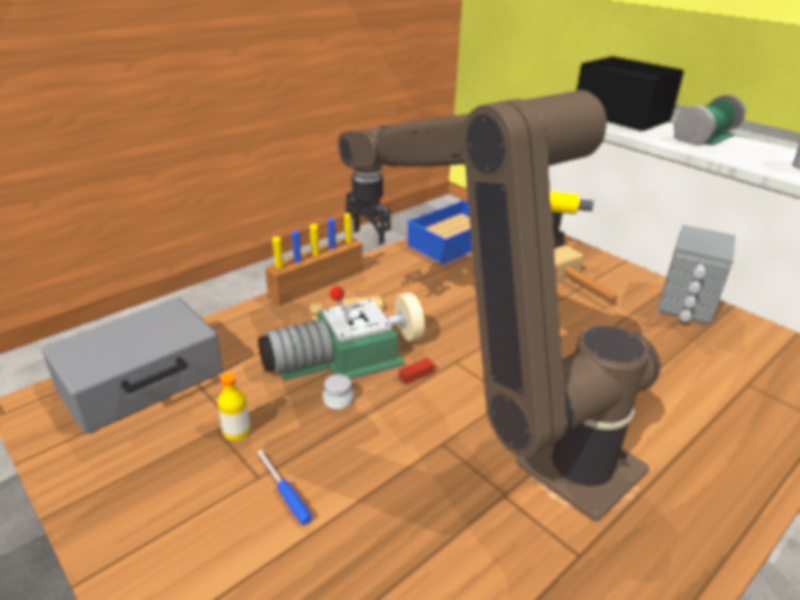

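The scene view shows the green gearbox with its gate at about (460,325) and the red knob at (470,320). In the side view the knob is at (336,293), the wax at (338,390) and the bar at (416,370). Next I restrict the plate fit to the area around the knob.

Run:
```python
from h import *
print(np.round(ctrl.camera_model("wrist")["hand_eye"],3), np.round(ctrl.camera_model("wrist")["intrinsics"],0))
pl=[]
for n in ["scene","side"]:
    im,W,K,T=cloud(n)
    near=np.linalg.norm(W[...,:2]-[.61,.136],axis=-1)<.2
    hsv=cv2.cvtColor(im,cv2.COLOR_RGB2HSV)
    m=((hsv[...,0]<8)|(hsv[...,0]>172))&(hsv[...,1]>140)&near&(W[...,2]>.125)
    P=W[m]; print("red",len(P),sphere(P))
    m=(abs(W[...,2]-.1)<.005)&(hsv[...,1]<60)&near&(hsv[...,2]>120)
    k,l,st,c=cv2.connectedComponentsWithStats(m.astype(np.uint8)); i=1+np.argmax(st[1:,4]); P=W[l==i]; pl.append(P)
    print("plate",len(P),cv2.minAreaRect((P[:,:2]*1000).astype(np.float32)),P[:,2].mean())
    m=near&(hsv[...,0]>60)&(hsv[...,0]<90)&(hsv[...,1]>90)&(W[...,2]>.08); P=W[m]
    print("green",len(P),P.min(0),P.max(0))
P=np.vstack(pl);print(cv2.minAreaRect((P[:,:2]*1000).astype(np.float32)))
```

```text
[[ 0.    -0.952 -0.305  0.079]
 [ 1.     0.    -0.    -0.   ]
 [ 0.    -0.305  0.952 -0.143]
 [ 0.     0.     0.     1.   ]] [[280.   0. 254.]
 [  0. 280. 189.]
 [  0.   0.   1.]]
red 63 (array([0.62574381, 0.13494209, 0.16347541]), np.float64(0.0018837698209328239))
plate 643 ((587.6446533203125, 106.81037902832031), (136.734619140625, 128.289306640625), 73.0069808959961) 0.10117558427597712Traceback (most recent call last):
  File "<stdin>", line 14, in <module>
    return umr_minimum(a, axis, None, out, keepdims, initial, where)
ValueError: zero-size array to reduction operation minimum which has no identity
```

carry_out --deltas '[0.04,-0.02,-0.03,0,0,0.1,0.08,-0.04,-0.06,0,0,0.2,0.12,-0.06,-0.09,0,0,0.297,0.13,-0.07,-0.09,0,0,0.297,0.13,-0.07,-0.09,0,0,0.297]' --grip 0

```text
time: 1.38
eef_pos: [0.6044, 0.1303, 0.3207]
tcp_rot: [0.803, 0.596, -0.0, 0.0]
contact_force: [-0.2, 0.1, -0.6]
opening: -0.003
finger_force: 0.0
```

```bash
cat > look.py <<'E'
import sys
from h import *
def look(save=None):
    s=ctrl.get_state(); print("t",round(float(s["time"]),2),"tcp",np.round(s["eef_pos"],4),"q6",s["qpos"][5].round(2),"F",np.round(s["contact_force"],1),"yaw tool x",np.degrees(np.arctan2(*R.from_quat(s["tcp_rot"]).as_matrix()[[1,0],0])).round(1))
    im,W,K,T=cloud("wrist"); hsv=cv2.cvtColor(im,cv2.COLOR_RGB2HSV)
    if save: cv2.imwrite(save,cv2.resize(im[...,::-1],(800,600)))
    m=((hsv[...,0]<8)|(hsv[...,0]>172))&(hsv[...,1]>140)&(W[...,2]>.125)&(np.linalg.norm(W[...,:2]-[.59,.107],axis=-1)<.09)
    P=W[m]; kn=None
    if len(P)>20: kn,e=sphere(P); print("red",len(P),kn.round(4),e.round(4))
    return im,W,hsv,kn,K,T
E
python3 - <<'E'
from look import *
im,W,hsv,kn,K,T=look("pics/w1.png")
near=np.linalg.norm(W[...,:2]-[.59,.107],axis=-1)<.2
m=(abs(W[...,2]-.1)<.005)&(hsv[...,1]<60)&near&(hsv[...,2]>110)
k,l,st,c=cv2.connectedComponentsWithStats(m.astype(np.uint8)); i=1+np.argmax(st[1:,4]); P=W[l==i]
print("plate",len(P),cv2.minAreaRect((P[:,:2]*1000).astype(np.float32)),P[:,2].mean())
for q in ["gate","third_dots","knob"]:
  for r in ctrl.find_in("wrist",q)[:2]:
    u,v=np.round(r["uv"]).astype(int)
    d=T[:3,:3]@np.linalg.inv(K)@[*r["uv"],1]; z=.157 if q=="knob" else .1
    print(q,r["score"].__round__(2),u,v,(T[:3,3]+d*(z-T[2,3])/d[2]).round(4))
E
```

```text
t 1.38 tcp [0.6044 0.1303 0.3207] q6 0.34 F [-0.2  0.1 -0.6] yaw tool x 73.1
red 685 [0.6255 0.1371 0.1611] 0.0005
plate 6582 ((587.0890502929688, 108.96240234375), (130.60958862304688, 124.3878173828125), 72.12760162353516) 0.09994740442297852
gate 0.56 247 137 [0.6043 0.1644 0.1   ]
third_dots 0.59 246 135 [0.604  0.1666 0.1   ]
knob 0.75 273 161 [0.6274 0.1373 0.157 ]
```

View pics/w1.png

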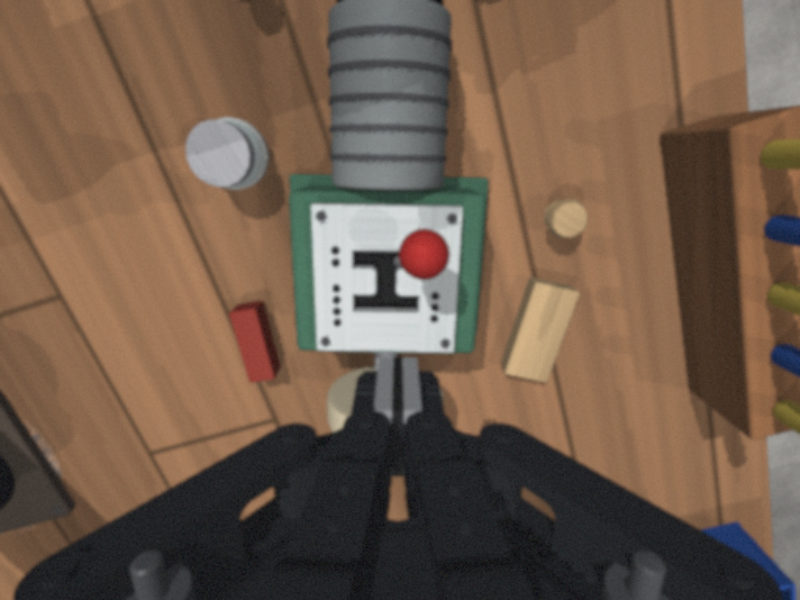

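The wrist view shows the gate "H" at about (385,280), with the knob at (424,254) over the left-forward slot. The three dots are at (435,305), lower right, which is right-forward. The polisher is centred at about (0.587,0.109) with a yaw of about -18°, and the knob sits at (+28,+38) mm in its frame. I'll lower the shut fingers in front of the knob.

carry_out --deltas '[0.006,0.045,0.02,0,0,0.017,0.0125,0.068,0.06,0,0,0.017,0.0125,0.068,0.12,0,0,0.017,0.0125,0.068,0.17,0,0,0.017,0.0125,0.068,0.17,0,0,0.017]'

```text
time: 2.2
eef_pos: [0.67, 0.1208, 0.1439]
tcp_rot: [0.809, 0.587, -0.006, -0.004]
contact_force: [-0.6, 0.3, -0.3]
opening: -0.0
finger_force: 0.0
```

```bash
cat >> look.py <<'E'
C=np.array([.5871,.1090]);a=np.radians(-17.9);A=np.array([[np.cos(a),np.sin(a)],[-np.sin(a),np.cos(a)]])
def pol(save=None):
    r=look(save); s=ctrl.get_state(); print("tcp pol mm",(A@(s["eef_pos"][:2]-C)*1e3).round(1), "Fpol",(A@s["contact_force"][:2]).round(1))
    if r[3] is not None: print("knob pol mm",(A@(r[3][:2]-C)*1e3).round(1),"tilt",np.arcsin(A@(r[3][:2]-C)/.135).round(3))
    return r
E
python3 -c "
from look import *
pol('pics/w2.png')"
```

```text
t 2.2 tcp [0.67   0.1208 0.1439] q6 0.35 F [-0.6  0.3 -0.3] yaw tool x 71.9
red 3466 [0.6253 0.1371 0.1613] 0.002
tcp pol mm [77.6 37.7] Fpol [ 0.3 -0.7]
knob pol mm [27.7 38.5] tilt [0.207 0.289]
```

View pics/w2.png

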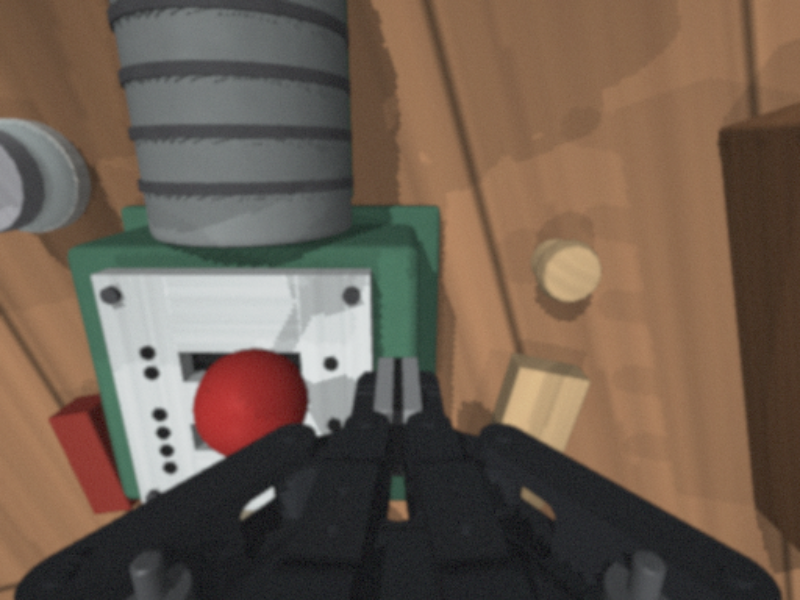

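The fingertips at (398,390) are in front of the knob at (250,405) and clear of it. I'll push backward gently.

carry_out --deltas '[0,-0.01,-0.006,0,0,0,0,-0.018,-0.006,0,0,0,0,-0.026,-0.006,0,0,0,0,-0.034,-0.006,0,0,0,0,-0.034,-0.006,0,0,0]'

```text
time: 2.88
eef_pos: [0.6416, 0.1329, 0.1587]
tcp_rot: [0.809, 0.588, 0.001, 0.001]
contact_force: [2.0, -0.2, 2.3]
opening: -0.001
finger_force: 1.6
```

```bash
python3 -c "
from look import *
pol()"
```

```text
t 2.88 tcp [0.6416 0.1329 0.1587] q6 0.36 F [ 2.  -0.2  2.3] yaw tool x 72.0
red 2829 [0.6131 0.1417 0.1633] 0.0039
tcp pol mm [44.5 39.3] Fpol [2.2 0.7]
knob pol mm [14.7 39.1] tilt [0.109 0.294]
```

carry_out --deltas '[0,0.002,0.007,0,0,0,0,-0.005,0.007,0,0,0,0,-0.01,0.007,0,0,0,0,-0.0145,0.007,0,0,0,0,-0.0145,0.007,0,0,0]'

```text
time: 3.55
eef_pos: [0.6266, 0.1373, 0.1498]
tcp_rot: [0.809, 0.588, -0.001, -0.0]
contact_force: [0.2, -1.0, -1.4]
opening: -0.001
finger_force: 0.2
```

```bash
python3 -c "
from look import *
pol()"
```

```text
t 3.55 tcp [0.6266 0.1373 0.1498] q6 0.37 F [ 0.2 -1.  -1.4] yaw tool x 72.0
red 2833 [0.5965 0.1472 0.1642] 0.0026
tcp pol mm [29.1 39.1] Fpol [0.3 0.2]
knob pol mm [-2.8 39.3] tilt [-0.021  0.295]
```

carry_out --deltas '[0,0.014,-0.02,0,0,0,0,0.014,-0.075,0,0,0,0.02,0.005,-0.075,0,0,0,0.047,-0.03,-0.075,0,0,0,0.047,-0.03,-0.06,0,0,0]'

```text
time: 4.22
eef_pos: [0.6123, 0.1937, 0.2108]
tcp_rot: [0.808, 0.589, 0.001, -0.0]
contact_force: [0.2, 0.5, -0.3]
opening: -0.002
finger_force: 0.0
```

carry_out --deltas '[0,0,0.03,0,0,0,0,0,0.058,0,0,0,0,0,0.058,0,0,0]'

```text
time: 4.6
eef_pos: [0.6109, 0.1904, 0.1477]
tcp_rot: [0.809, 0.588, -0.004, -0.002]
contact_force: [0.2, 0.3, 0.0]
opening: 0.003
finger_force: 0.0
```

```bash
python3 -c "
from look import *
pol('pics/w3.png')"
```

```text
t 4.6 tcp [0.6109 0.1904 0.1477] q6 0.46 F [0.2 0.3 0. ] yaw tool x 72.0
red 282 [0.6061 0.1771 0.1799] 0.0011
tcp pol mm [-1.  85.4] Fpol [0.1 0. ]
knob pol mm [-2.8 70.6] tilt [-0.021  0.55 ]
```

View pics/w3.png

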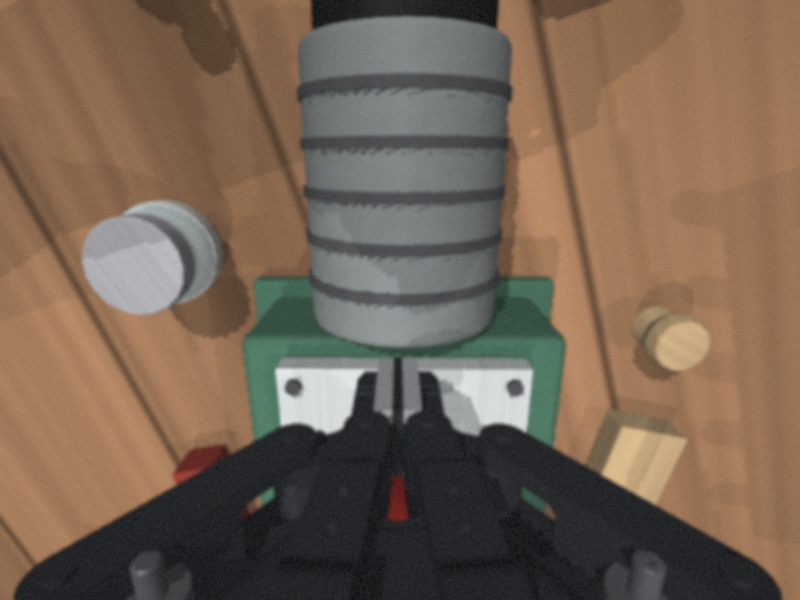

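The fingers at (398,395) are left of the knob, which shows red through the finger gap at (398,498). Now I push across.

carry_out --deltas '[-0.012,0,0,0,0,0,-0.022,0,0,0,0,0,-0.032,0,0,0,0,0,-0.04,0,0,0,0,0,-0.045,0,0,0,0,0]'

```text
time: 5.28
eef_pos: [0.5996, 0.1477, 0.1527]
tcp_rot: [0.809, 0.588, 0.0, 0.0]
contact_force: [0.1, 1.4, 0.8]
opening: -0.001
finger_force: 1.0
```

```bash
cat > sc.py <<'E'
from look import *
def sc():
    for n in ["scene","side"]:
        im,W,K,T=cloud(n); hsv=cv2.cvtColor(im,cv2.COLOR_RGB2HSV)
        m=((hsv[...,0]<8)|(hsv[...,0]>172))&(hsv[...,1]>140)&(np.linalg.norm(W[...,:2]-C,axis=-1)<.09)&(W[...,2]>.125)
        P=W[m]
        if len(P)>12:
            k,e=sphere(P); print(n,len(P),e.round(4),"knob pol",(A@(k[:2]-C)*1e3).round(1),k[2].round(3))
    s=ctrl.get_state(); print("t",s["time"].round(2),"tcp pol",(A@(s["eef_pos"][:2]-C)*1e3).round(1),s["eef_pos"][2].round(3),"Fpol",(A@s["contact_force"][:2]).round(1),s["contact_force"][2].round(1))
sc()
E
python3 sc.py
```

```text
scene 33 0.0019 knob pol [-3.1 11.5] 0.174
side 55 0.0152 knob pol [-5.8  8.7] 0.169Traceback (most recent call last):
  File "sc.py", line 10, in <module>
    sc()
    ~~^^
  File "sc.py", line 9, in sc
    s=ctrl.get_state(); print("t",s["time"].round(2),"tcp pol",(A@(s["eef_pos"][:2]-C)*1e3).round(1),s["eef_pos"][2].round(3),"Fpol",(A@s["contact_force"][:2]).round(1),s["contact_force"][2].round(1))
                                  ^^^^^^^^^^^^^^^
AttributeError: 'float' object has no attribute 'round'
```

It is crossing freely, with the knob at py of about 11 mm. I'll go on to the right leg.

carry_out --deltas '[-0.01,0,0,0,0,0,-0.02,0,0,0,0,0,-0.03,0,0,0,0,0,-0.04,0,0,0,0,0,-0.044,0,0,0,0,0]'

```text
time: 6.0
eef_pos: [0.5855, 0.1055, 0.1518]
tcp_rot: [0.809, 0.588, -0.0, -0.0]
contact_force: [0.0, 1.6, -1.0]
opening: -0.001
finger_force: 0.7
```

carry_out --deltas '[-0.005,0,0,0,0,0,-0.007,0,0,0,0,0,-0.007,0,0,0,0,0]'

```text
time: 6.38
eef_pos: [0.5838, 0.0994, 0.1523]
tcp_rot: [0.809, 0.588, -0.0, 0.0]
contact_force: [-0.1, 0.4, 0.7]
opening: -0.001
finger_force: 0.0
```

```bash
sed -i 's/s\["time"\].round(2)/round(s["time"],2)/' sc.py; python3 sc.py
```

```text
scene 40 0.0016 knob pol [ -2.7 -39.2] 0.167
side 56 0.0131 knob pol [ -5.9 -41.7] 0.164
t 6.47 tcp pol [-0.1 -9.9] 0.152 Fpol [ 0.1 -0.2] -0.8
```

The knob is in the right leg's lane at (-3,-40). I'll back off, rise and come down behind it.

carry_out --deltas '[0.014,0,-0.02,0,0,0,0.014,0,-0.075,0,0,0,0.01,-0.025,-0.078,0,0,0,-0.015,-0.048,-0.078,0,0,0,-0.03,-0.05,-0.065,0,0,0]'

```text
time: 7.1
eef_pos: [0.5269, 0.0864, 0.2184]
tcp_rot: [0.809, 0.588, 0.001, 0.001]
contact_force: [0.5, -0.2, 0.1]
opening: -0.003
finger_force: 0.0
```

carry_out --deltas '[0,0,0.03,0,0,0,0,0,0.065,0,0,0,0,0,0.065,0,0,0]'

```text
time: 7.48
eef_pos: [0.5247, 0.0862, 0.1483]
tcp_rot: [0.809, 0.588, -0.003, -0.002]
contact_force: [-0.2, 0.7, 0.2]
opening: 0.004
finger_force: 0.0
```

```bash
python3 sc.py; python3 -c "
from look import *
pol('pics/w4.png')"
```

```text
scene 74 0.0019 knob pol [ -2.6 -39.5] 0.166
side 40 0.0107 knob pol [ -8.6 -43.6] 0.167
t 7.58 tcp pol [-49.7 -39.9] 0.152 Fpol [0.4 0.7] -0.1
t 7.58 tcp [0.5275 0.0864 0.1524] q6 0.29 F [ 0.6  0.5 -0.1] yaw tool x 72.0
red 3431 [0.5726 0.0734 0.1644] 0.0029
tcp pol mm [-49.2 -39.6] Fpol [0.4 0.2]
knob pol mm [ -2.8 -38.3] tilt [-0.021 -0.288]
```

View pics/w4.png

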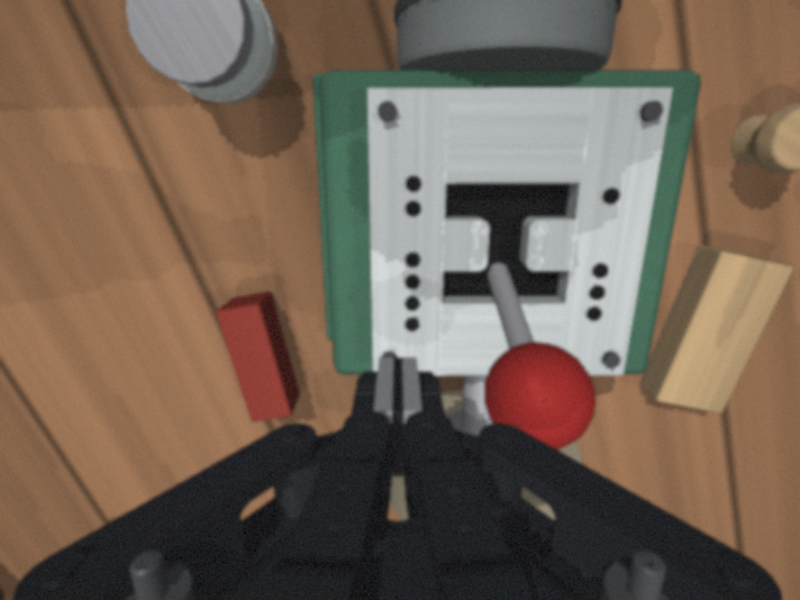

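The stick is in the neutral cross-lane's right leg, with the knob at (540,395) and the fingertips behind it at (398,380). The third slot, with its three dots, is at (597,292). Now I push forward.

carry_out --deltas '[0,0.012,0,0,0,0,0,0.022,0,0,0,0,0,0.032,0,0,0,0,0,0.042,0,0,0,0,0,0.052,0,0,0,0]'

```text
time: 8.25
eef_pos: [0.5765, 0.0702, 0.1519]
tcp_rot: [0.809, 0.588, -0.001, -0.001]
contact_force: [-2.9, 0.8, -0.2]
opening: 0.002
finger_force: 1.1
```

carry_out --deltas '[0,0.004,0,0,0,0,0,0.008,0,0,0,0,0,0.008,0,0,0,0]'

```text
time: 8.62
eef_pos: [0.5846, 0.068, 0.1523]
tcp_rot: [0.809, 0.588, 0.0, 0.0]
contact_force: [-0.4, 1.2, 0.2]
opening: 0.0
finger_force: 0.2
```

```bash
python3 sc.py; python3 -c "
from look import *
pol()"
```

```text
scene 67 0.0024 knob pol [ 40.1 -37.7] 0.16
side 27 0.0075 knob pol [ 36.9 -41.3] 0.159
t 8.72 tcp pol [ 10.2 -39.7] 0.153 Fpol [-0.5  0.4] -0.8
t 8.72 tcp [0.5846 0.0681 0.1527] q6 0.26 F [-0.4  0.5 -0.8] yaw tool x 72.0
red 3106 [0.6136 0.0611 0.1583] 0.0026
tcp pol mm [ 10.1 -39.7] Fpol [-0.8 -0.5]
knob pol mm [ 39.9 -37.4] tilt [ 0.3   -0.281]
```

carry_out --deltas '[0,0.002,0,0,0,0,0,0.003,0,0,0,0,0,0.003,0,0,0,0]'

```text
time: 9.15
eef_pos: [0.587, 0.0672, 0.1523]
tcp_rot: [0.809, 0.588, 0.0, -0.0]
contact_force: [-1.3, 1.3, 0.7]
opening: -0.004
finger_force: 0.6
```

carry_out --deltas '[0,0.002,0,0,0,0,0,0.002,0,0,0,0]'

```text
time: 9.4
eef_pos: [0.5882, 0.0668, 0.152]
tcp_rot: [0.809, 0.588, -0.001, -0.001]
contact_force: [-4.2, 0.6, 0.5]
opening: -0.0
finger_force: 1.9
```

carry_out --deltas '[0,0.002,0,0,0,0,0,0.002,0,0,0,0,0,0.002,0,0,0,0]'

```text
time: 9.78
eef_pos: [0.5893, 0.0664, 0.1517]
tcp_rot: [0.809, 0.588, -0.002, -0.002]
contact_force: [-6.1, 2.5, 1.0]
opening: 0.001
finger_force: 3.3
```

carry_out --deltas '[0,0.002,0,0,0,0,0,0.002,0,0,0,0,0,0.002,0,0,0,0]'

```text
time: 10.15
eef_pos: [0.59, 0.0662, 0.1515]
tcp_rot: [0.809, 0.588, -0.003, -0.003]
contact_force: [-9.1, 3.4, 2.6]
opening: -0.002
finger_force: 5.1
```

The force has risen to about 10 N with almost no further travel, so the stick is against its stop. I'll retreat and check.

carry_out --deltas '[0,-0.015,0,0,0,0,0,-0.035,-0.02,0,0,0,0,-0.05,-0.07,0,0,0,0,-0.055,-0.12,0,0,0,0,-0.055,-0.15,0,0,0]'

```text
time: 10.78
eef_pos: [0.5416, 0.0822, 0.3066]
tcp_rot: [0.809, 0.588, 0.003, 0.003]
contact_force: [-0.3, 0.5, 0.6]
opening: 0.004
finger_force: 0.0
```

```bash
python3 sc.py; python3 -c "
from look import *
pol('pics/w5.png')"
```

```text
scene 71 0.0019 knob pol [ 42.6 -39.8] 0.159
side 54 0.0026 knob pol [ 41.5 -38.5] 0.158
t 10.88 tcp pol [-33.7 -39.2] 0.308 Fpol [-0.  -0.2] 0.2
t 10.88 tcp [0.5429 0.0821 0.3083] q6 0.28 F [-0.1 -0.2  0.2] yaw tool x 72.0
red 796 [0.6158 0.0601 0.1573] 0.0005
tcp pol mm [-34.9 -39.5] Fpol [-0.3 -0.5]
knob pol mm [ 42.4 -37.7] tilt [ 0.319 -0.283]
```

View pics/w5.png

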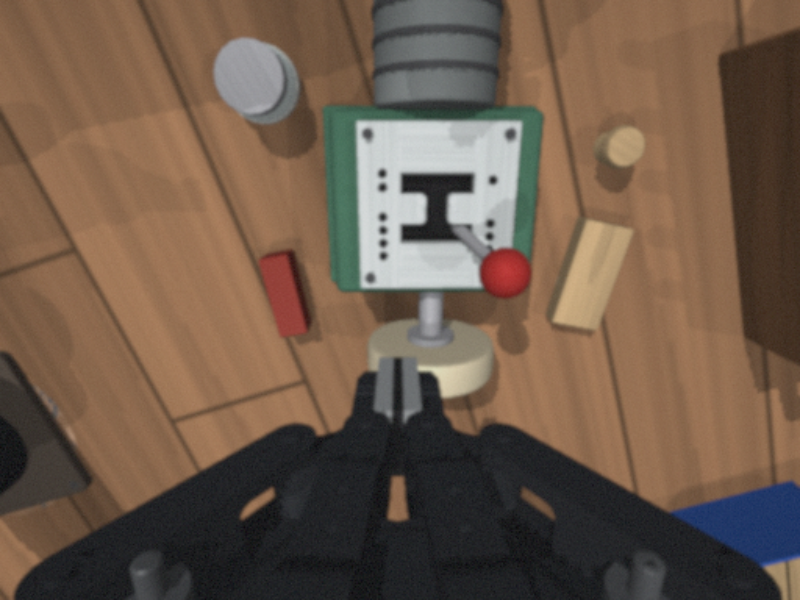

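The stick lies over the third slot, with the knob at (505,273) next to the three dots at (490,235). Its fore tilt measures 0.319 (the stop is 0.32), and nothing else has moved.

```bash
python3 -c "
from plant import ctrl
print(ctrl.sign_off())"
```

```text
the job is handed in; nothing more can be done
None
```

The gearstick is fully home in the third slot (fore tilt measured at 0.319 against the 0.32 stop), pushed only with the shut fingers, the robot is clear of it, and the job is handed in.

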